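Press the vial caps home in order of size

TASK

Three amber tablet vials on the dispensary counter have white push-on caps that still stand proud. With a fingertip, press each cap gently straight down until it is fully home, in this order: the shortest vial first, then the middle one, then the tallest. Leave the vials standing where they are, without lifting, tipping or shoving them, and leave the jar, stapler and pen cup alone.

Things in the scene. Friction and masses are not known exactly. Their poses are not given: they have to be found in the camera images.
- vial_short: shortest vial, loose, upright amber cylinder 38 mm across with a paper label; body 42 mm high, top of its proud cap 67 mm above the counter; about 60 g. Origin: centre of its underside on the counter, z up. The three vials stand at least 100 mm apart (centres), in any left-to-right arrangement
- vial_middle: middle vial, as the short one but 46 mm across, body 68 mm high, top of its proud cap 93 mm above the counter; about 90 g. Origin: centre of its underside
- vial_tall: tallest vial, as the short one but 56 mm across, body 96 mm high, top of its proud cap 121 mm above the counter; about 140 g. Origin: centre of its underside
- cap_short (a joint): how far the short vial's cap is pressed down, in m: 0 = fully proud (10 mm gap under it), 0.010 = fully home against a hard stop; starts at 0 to 0.002. The cap slides straight down at a push of about 4 N, and stays where it is left. Its outer shell, the part that is touched, is sprung: once the cap is home the shell gives up to 6 mm more as the push grows from 5 to 17 N, and springs back when let go (this joint does not count that give)
- cap_middle (a joint): the same for the middle vial's cap
- cap_tall (a joint): the same for the tall vial's cap
- cap_short_top (a point): centre of the flat top of the short vial's white cap (42 mm across, 14 mm thick); it goes down with the cap and its sprung shell. A push of 5 to 10 N is plenty; over 50 N on a vial or its cap counts as rough, and is soon reached if the finger drives on past the shell's give, so press slowly (some 15 mm/s)
- cap_middle_top (a point): centre of the flat top of the middle vial's cap (50 mm across, 14 mm thick)
- cap_tall_top (a point): centre of the flat top of the tall vial's cap (60 mm across, 14 mm thick)
- stock_jar: bystander: closed white plastic jar, 64 mm across, 95 mm high, loose; origin: centre of its underside
- stapler: bystander: black desk stapler lying flat, 150 x 36 mm, 52 mm high, loose; origin: centre of its underside, x along its length
- pen_cup: bystander: dark metal cup 72 mm across, 85 mm high, with pens up to 140 mm high, loose; origin: centre of its underside
Things that resemble listed ones, but are neither listed nor needed, are in the scene too. What is shaped like the vial_middle but blue or turquoise is not meant.

How it is judged:
On the way, in this order (a step that is already met when the one before it is completed fails the run):
1. the short vial's cap is home (value of joint cap_short above 0.008 m), for 0.1 s.
2. then the middle vial's cap is home (value of joint cap_middle above 0.008 m), for 0.1 s.
3. then the tall vial's cap is home (value of joint cap_tall above 0.008 m), for 0.1 s.
At the end, for the whole second after the job is handed in: all three caps are pressed at least 8 of their 10 mm down, and the three vials stand upright (within 0.1 rad) on the counter, at rest, within 25 mm of where they stood (value of joint each of cap_short, cap_middle, cap_tall above 0.008 m and angle between each of vial_short, vial_middle, vial_tall's own z axis and vertical below 0.1 rad and distance of each of vial_short, vial_middle, vial_tall from where it was at the start of the episode below 0.025 m and height (world z) of each of vial_short, vial_middle, vial_tall below 0.005 m and linear speed of each of vial_short, vial_middle, vial_tall below 0.02 m/s); the robot touches nothing.
It fails at once if a later cap is pressed (over 5 mm) before the one it should follow is home ((value of joint cap_middle above 0.005 m and value of joint cap_short below 0.0075 m) or (value of joint cap_tall above 0.005 m and value of joint cap_middle below 0.0075 m)).
It fails at once if a vial or its cap is pushed with more than 50 N (contact force between any of the fingers, the arm and vial_short above 50 N or contact force between any of the fingers, the arm and vial_middle above 50 N or contact force between any of the fingers, the arm and vial_tall above 50 N).
It fails at once if a vial is lifted (its foot over 10 mm up) or tipped by more than 0.35 rad (height (world z) of any of vial_short, vial_middle, vial_tall above 0.01 m or angle between any of vial_short, vial_middle, vial_tall's own z axis and vertical above 0.35 rad).
It fails at once if a vial is shoved or carried more than 25 mm (distance of any of vial_short, vial_middle, vial_tall from where it was at the start of the episode above 0.025 m).
It fails at once if the jar, stapler or pen cup is moved by more than 15 mm (distance of any of stock_jar, stapler, pen_cup from where it was at the start of the episode above 0.015 m).
It also fails if it takes over 48 s, if anything falls off the work surface, if the arm or the gripper's body presses on something with over 40 N, if the wrist force passes 120 N, or if a joint passes its speed limit or range.

ROBOT

A 7-joint arm with a two-finger parallel gripper is mounted at the origin on the work surface. World frame = base frame: x ahead of the robot, y to its left, z up, the work surface at z = 0. Lengths are in m, angles in rad, forces in N, time in s.
With the tool pointing down it reaches from about 0.4 to 0.875 m from the base axis. Payload 19.3 kg.
Tool frame: the origin (TCP) lies midway between the tips of the shut fingers; the grasp point (between the pads) lies bot.grip_point_offset behind it (bot.grip_point_offset is the distance from the TCP to the grasp point, in m); z points along the fingers, y is the direction in which the jaws open and shut (so a half turn about z gives the same grasp; the last joint's range is limited). The gripper opens to 85 mm and grips with 20 to 120 N. Pads are 22 mm wide; open, the fingers measure 114 mm over their backs; the gripper's body (76 mm by 85 mm) begins 54 mm behind the grasp point. The pads swing forward as they close: fully open they stand 13 mm farther back than shut.
Start: joints at [1.037, 0.521, -0.036, 1.599, 0.021, 1.021, -0.113], TCP at [0.28, -0.559, 0.196] pointing down, gripper open.
Joint ranges: [-2.91, 2.91], [-0.3, 2.13], [-1.5, 1.42], [0.17, 2.43], [-1.26, 4.41], [0.16, 1.93], [-2.52, 2.52]. Speed limits (rad/s): [1.89, 1.89, 2.39, 2.39, 3.01, 3.01, 3.01].

INTERFACE

Orientations are given as [roll, pitch, yaw] about the fixed x, y, z axes, in that order (R = Rz(yaw) Ry(pitch) Rx(roll)).
In Python, from workcell import bot gives the robot as it stands.
- The arm moves only by the tool servo_tool, never from a script. Its argument "rows" is a list that holds one entry, the list of rows, each a list of 6 numbers: the shift along the tool's x, y, z in cm, then the turn, a rotation vector about the tool's x, y, z in degrees. A call has 1 to 5 rows; each row shifts and turns the commanded pose from where the row before left it, along the tool's axes as they then stand; what a row does not reach is not made up. A row lasts 1/8 s, in which the tool goes at most 62.5 mm and 10.7 degrees, less where a joint would pass 70% of its speed; a pose out of reach is approached as far as the arm can. A call is refused whole if a number of a shift passes 6.25 or a number of a turn 10.7, either way. A call with a gripper value outside its range is refused whole. "grip" is the opening, from -1 (shut) to 1 (fully open), so that 0 is half open, set as the call begins (left out, the last holds). The fingers move at their own pace and stop on an object; "squeeze" is the grip in N (left out, the last holds). Time passes only in rows, so rows that do not move let the fingers close. It gives the time, the measured TCP pose, the force and the opening at its end, in the units of the state.
- bot.observe(): the state, without advancing time (a new reading comes with each control period).
- bot.grab_frame(name): name is "side" or "top" or "wrist"; returns a dict with "image" (420x560x3 uint8, red, green, blue), "K" (3x3 intrinsics, pixels), "R" (3x3) and "t" (3): a world point X has camera coordinates R X + t; the wrist camera has in their place "mount" (4x4, takes a point from camera to tool coordinates, whose origin is the TCP and whose axes are the flange's). Camera axes: x right, y down, z forward; pixel columns grow to the right and rows downward; lengths in m; the calibration is good to about 2 mm. A picture is of the moment at which its call begins: read the wrist's pose just before it. There is no depth.
- bot.job_done(): hands the job in, once; it reports no verdict.
The state is a dict: "clock": time; "qpos": joint angles; "qd": joint speeds; "joint_efforts": joint torques, N m; "position": TCP position; "tool_rot": TCP orientation; "force": force on the tool from outside, world axes, zero at the start; "moment": the same for the moment, N m; "grip_width": finger opening in m.
Only numpy, scipy, OpenCV 4.12 (cv2) and the standard library are available. Lean on these libraries where they do the work, as an engineer would, in place of code of your own. Each camera call takes 0.05 s, during which the arm holds its last target.

## Working session

There is one attempt and no reset: what is moved stays moved. The work goes in short steps, Python scripts to look and compute and a tool call to move; the robot and the scene stay as the last step left them, time stands still between calls to the robot, and variables do not carry over. Pictures are saved under pics/ and viewed, and the job is handed in when it is done.

Besides the shell and the picture viewer there is one more tool, called after "Request:" as name(argument=value, ...) on one line, values as JSON. servo_tool: Moves the arm, as the interface text tells. Its arguments: {"type":"object","properties":{"rows":{"type":"array"},"grip":{"type":"number"},"squeeze":{"type":"number"}},"required":["rows"]}

```bash
mkdir -p pics; python3 - <<'E'
from workcell import bot
import cv2,pickle
s=bot.observe();print(s)
print(bot.grip_point_offset)
d={}
for n in("side","top"):
    f=bot.grab_frame(n);d[n]=f
    cv2.imwrite(f"pics/{n}0.png",cv2.resize(f["image"][:,:,::-1],(784,588),interpolation=cv2.INTER_CUBIC))
    print(n,f["K"],f["R"],f["t"])
pickle.dump(d,open("f.pkl","wb"))
E
```

```text
{'clock': 0.0, 'qpos': array([ 1.03682613,  0.52203066, -0.03631916,  1.60002893,  0.02116803,
        1.02110246, -0.11277695]), 'qd': array([ 1.19833181e-05,  6.45791718e-04,  1.10309287e-03,  4.94709512e-04,
       -3.83764674e-04,  1.35118564e-04, -2.48705276e-03]), 'joint_efforts': array([ 2.21189475e-04, -9.27112198e+01,  1.97995685e+00, -3.69931626e+01,
        1.78885827e-02,  8.10593076e-03, -8.05848367e-05]), 'position': array([ 0.27936635, -0.55864368,  0.19510798]), 'tool_rot': array([-3.14040859e+00,  6.25826692e-05,  4.63759826e-01]), 'force': array([0.41728423, 0.20382691, 0.15198191]), 'moment': array([ 0.00956145, -0.01495876, -0.00873872]), 'grip_width': 0.08587165858225305}
0.0187
side [[444.10364746   0.         274.33638797]
 [  0.         444.10364746 202.7079609 ]
 [  0.           0.           1.        ]] [[-0.8496039  -0.52724398  0.01367494]
 [-0.30716396  0.47355588 -0.82546661]
 [ 0.42874645 -0.7055201  -0.56428527]] [0.45719548 0.29298908 0.56110432]
top [[473.09854587   0.         281.05020935]
 [  0.         473.09854587 205.9550363 ]
 [  0.           0.           1.        ]] [[ 0.01060496 -0.99968108 -0.02291891]
 [-0.9847323  -0.00645823 -0.17395573]
 [ 0.17375224  0.02441378 -0.98448673]] [-0.07632813  0.60342773  0.92058497]
```

View pics/side0.png

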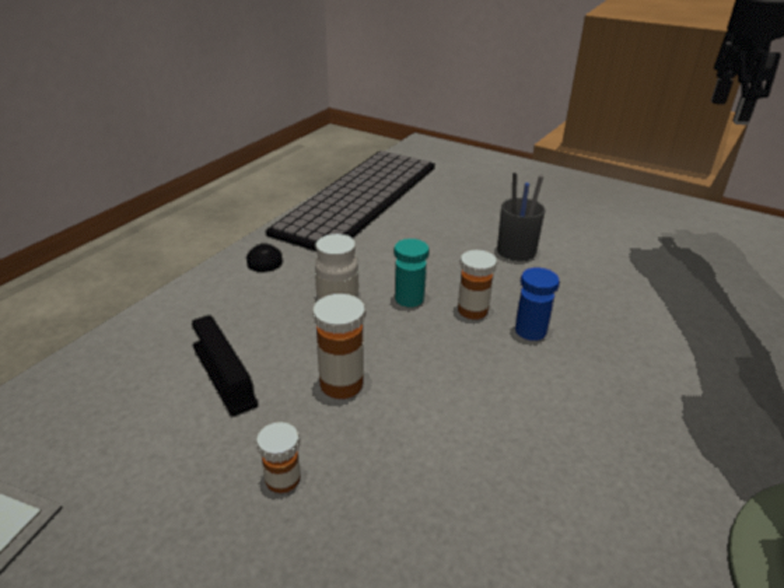

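View pics/top0.png

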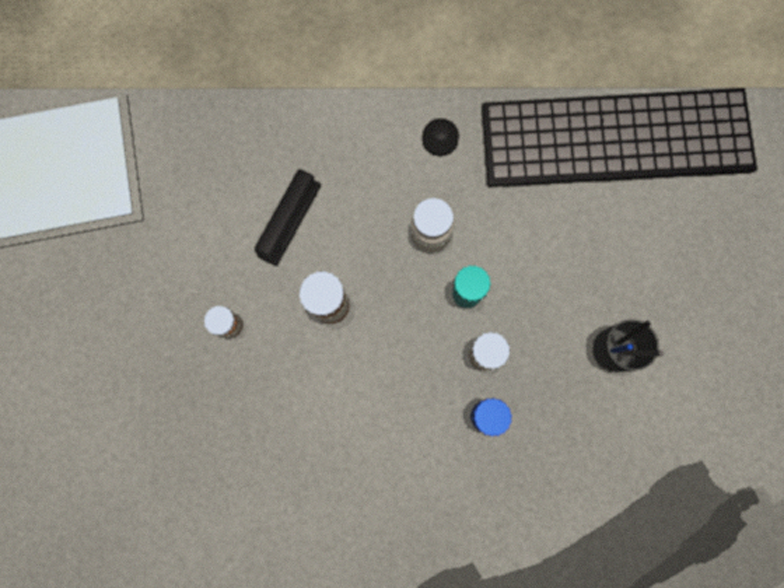

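Side view: the short vial is at (280,458), the tall one at (340,345) and the middle one at (476,285). Look-alikes are the teal vial (410,273), the blue vial (535,303) and the white jar (336,270). In the top view the caps are: short (219,321), tall (321,293), middle (491,351), with the jar at (433,218), teal at (471,286) and blue at (492,417). I'll check this in a crop and measure.

```bash
cat > h.py <<'E'
import numpy as np,cv2
def back(f,uv,z):
    K,R,t=f["K"],f["R"],f["t"]
    d=R.T@np.linalg.solve(K,[uv[0],uv[1],1.]);c=-R.T@t
    return c+d*(z-c[2])/d[2]
def proj(f,X):
    p=f["K"]@(f["R"]@np.array(X)+f["t"]);return p[:2]/p[2]
E
python3 - <<'E'
import pickle,cv2,numpy as np
from h import *
d=pickle.load(open("f.pkl","rb"))
im=d["top"]["image"]
hsv=cv2.cvtColor(im,cv2.COLOR_RGB2HSV)
m=((hsv[...,2]>175)&(hsv[...,1]<60)).astype(np.uint8)
n,l,st,c=cv2.connectedComponentsWithStats(m)
H={(156,229):("short",.066,42),(229,209):("tall",.120,60),(351,251):("mid",.092,50),(309,156):("jar",.095,0)}
vis=im.copy(); vis2=d["side"]["image"].copy()
for i in range(1,n):
    if st[i,4]<100:continue
    print(c[i],st[i])
    for k,(nm,z,D) in H.items():
        if np.hypot(*(c[i]-k))<10:
            X=back(d["top"],c[i],z);print(nm,X.round(4), "side proj",proj(d["side"],X).round(1))
            # equiv diameter
            dep=(d["top"]["R"]@X+d["top"]["t"])[2]
            print(" diam",st[i,2:4]*dep/473*1000)
            if D:
              th=np.linspace(0,6.28,40)
              for f,v in((d["top"],vis),(d["side"],vis2)):
                for a in th:
                  p=proj(f,X+[D/2000*np.cos(a),D/2000*np.sin(a),0]).round().astype(int);v[p[1],p[0]]=(255,0,0)
a=cv2.resize(vis[140:320,130:400],None,fx=2.9,fy=2.9,interpolation=cv2.INTER_NEAREST)
b=cv2.resize(vis2[150:370,160:420],None,fx=2.7,fy=2.7,interpolation=cv2.INTER_NEAREST)
cv2.imwrite("pics/ct.png",a[:,:,::-1]);cv2.imwrite("pics/cs.png",b[:,:,::-1])
for nm,uv,z in(("teal",(336.5,204),.092),("blue",(351.5,298),.092),("cup",(447,250),.085),("stap",(206,155),.05)):
    print(nm,back(d["top"],uv,z).round(3))
E
```

```text
[ 44.0678775  119.56356887] [   0   70   94  100 7543]
[309.16946309 154.36912752] [295 141  29  28 596]
jar [ 0.7016 -0.1273  0.095 ] side proj [239.5 172.4]
 diam [57.99077535 55.99109344]
[229.00263505 208.82608696] [214 194  31  31 759]
tall [0.5858 0.0267 0.12  ] side proj [241.9 219. ]
 diam [59.3055652 59.3055652]
[155.58006042 228.25679758] [146 218  21  21 331]
short [0.5542 0.1817 0.066 ] side proj [198.2 311. ]
 diam [42.45865195 42.45865195]
[350.62571977 249.83493282] [338 237  26  26 521]
mid [ 0.5118 -0.2075  0.092 ] side proj [341.8 183.2]
 diam [50.2342073 50.2342073]
teal [ 0.602 -0.181  0.092]
blue [ 0.42  -0.208  0.092]
cup [ 0.514 -0.394  0.085]
stap [0.712 0.088 0.05 ]
```

View pics/ct.png

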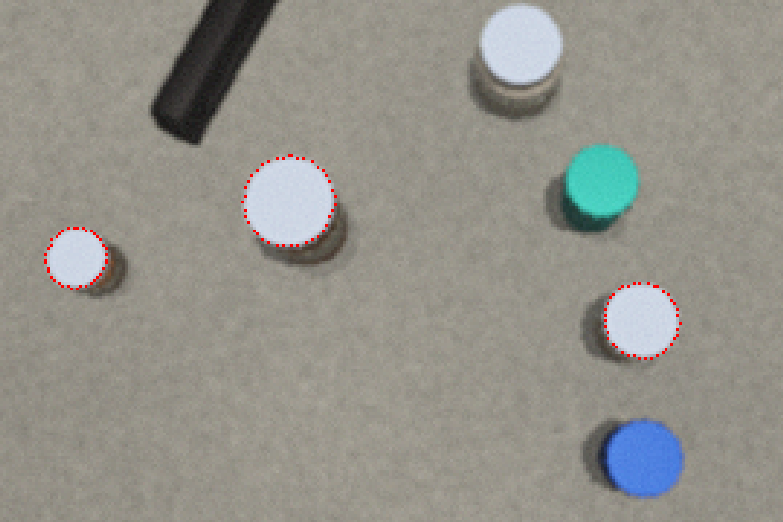

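View pics/cs.png

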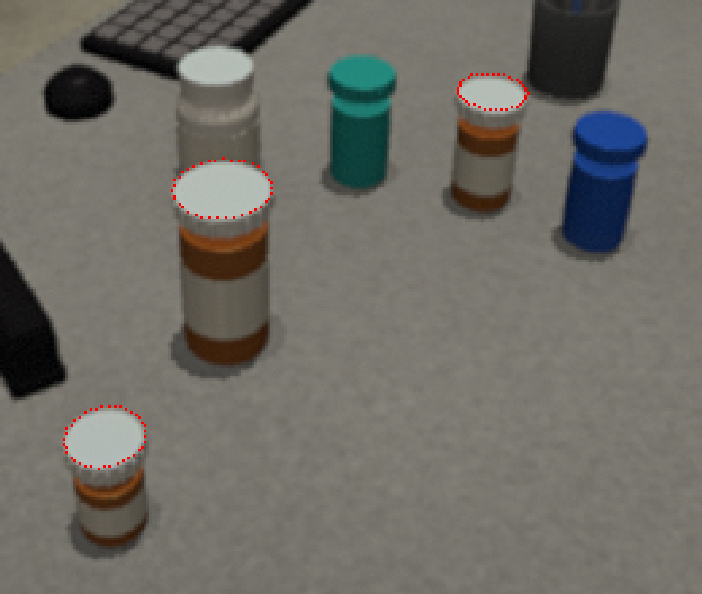

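The red cap rims projected from the top-view fix match the side view too. The choice is settled: white caps on amber bodies, which excludes teal, blue and the jar. Next I'll work out the move.

```bash
cat > go.py <<'E'
import sys,numpy as np
from scipy.spatial.transform import Rotation as Ro
from workcell import bot
T={"short":(.5542,.1817),"mid":(.5118,-.2075),"tall":(.5858,.0267)}
s=bot.observe();R=Ro.from_euler("xyz",s["tool_rot"]).as_matrix()
t=np.array([*T[sys.argv[1]],float(sys.argv[2])])
print("clk",s["clock"],"pos",s["position"].round(4),"rot",s["tool_rot"].round(4),"F",s["force"].round(2),"q",s["qpos"].round(2))
print("tool delta cm",(R.T@(t-s["position"])*100).round(2))
E
python3 go.py short 0.195
```

```text
clk 0.1 pos [ 0.2794 -0.5587  0.1952] rot [-3.1406e+00  1.0000e-04  4.6370e-01] F [ 0.04  0.22 -0.23] q [ 1.04  0.52 -0.04  1.6   0.02  1.02 -0.11]
tool delta cm [ 57.7  -53.93   0.07]
```

Request:
servo_tool(rows=[[[2, -1.9, 0, 0, 0, 0], [3.5, -3.3, 0, 0, 0, 0], [3.5, -3.3, 0, 0, 0, 0], [3.5, -3.3, 0, 0, 0, 0], [3.5, -3.3, 0, 0, 0, 0]]], grip=-1)

```text
clock: 0.72
position: [0.3554, -0.3508, 0.1956]
tool_rot: [-3.141, 0.0, 0.464]
force: [1.4, 0.1, -0.0]
grip_width: 0.0001
```

Request:
servo_tool(rows=[[[3.5, -3.3, 0, 0, 0, 0], [3.5, -3.3, 0, 0, 0, 0], [3.5, -3.3, 0, 0, 0, 0], [3.5, -3.3, 0, 0, 0, 0], [3.5, -3.3, 0, 0, 0, 0]]])

```text
clock: 1.35
position: [0.4381, -0.125, 0.1957]
tool_rot: [3.142, 0.0, 0.464]
force: [-0.3, -0.2, 0.1]
grip_width: 0.0
```

Request:
servo_tool(rows=[[[3.5, -3.2, 0, 0, 0, 0], [3.5, -3.2, 0, 0, 0, 0], [3.5, -3.2, 0, 0, 0, 0], [2, -1.9, 0, 0, 0, 0], [0, 0, 0, 0, 0, 0]]])

```text
clock: 1.98
position: [0.4984, 0.0343, 0.1954]
tool_rot: [-3.141, 0.0, 0.467]
force: [-1.2, 0.3, -0.8]
grip_width: 0.0004
```

```bash
python3 go.py short 0.08
```

```text
clk 1.975 pos [0.4984 0.0343 0.1954] rot [-3.1407e+00  1.0000e-04  4.6690e-01] F [-1.19  0.28 -0.82] q [ 0.05  0.34 -0.29  1.91  0.12  0.91 -1.41]
tool delta cm [ 11.62 -10.64  11.55]
```

Request:
servo_tool(rows=[[[3, -2.8, 0, 0, 0, 0], [3, -2.8, 0, 0, 0, 0], [3, -2.8, 0, 0, 0, 0], [2.6, -2.2, 0, 0, 0, 0], [0, 0, 0, 0, 0, 0]]])

```text
clock: 2.6
position: [0.5546, 0.1805, 0.1952]
tool_rot: [-3.141, 0.0, 0.466]
force: [-1.1, -0.6, 0.3]
grip_width: -0.0003
```

```bash
python3 go.py short 0.08
```

```text
clk 2.6 pos [0.5546 0.1805 0.1952] rot [-3.1408e+00  4.0000e-04  4.6580e-01] F [-1.07 -0.62  0.27] q [-0.19  0.47 -0.31  1.7   0.17  1.   -1.67]
tool delta cm [ 0.03 -0.12 11.52]
```

Request:
servo_tool(rows=[[[0, -0.1, 3, 0, 0, 0], [0, 0, 3, 0, 0, 0], [0, 0, 3, 0, 0, 0], [0, 0, 2.2, 0, 0, 0], [0, 0, 0, 0, 0, 0]]])

```text
clock: 3.22
position: [0.5531, 0.1781, 0.0825]
tool_rot: [3.141, 0.003, 0.463]
force: [-0.1, 0.3, 0.4]
grip_width: -0.0001
```

```bash
python3 go.py short 0.067; python3 - <<'E'
from workcell import bot
import cv2
f=bot.grab_frame("side");im=f["image"][220:390,120:320]
cv2.imwrite("pics/s1.png",cv2.resize(im[:,:,::-1],None,fx=3.5,fy=3.5))
E
```

```text
clk 3.225 pos [0.5531 0.1781 0.0825] rot [3.1414e+00 3.0000e-03 4.6260e-01] F [-0.11  0.33  0.41] q [-0.22  0.61 -0.28  1.8   0.23  0.77 -1.72]
tool delta cm [ 0.26 -0.28  1.55]
```

View pics/s1.png

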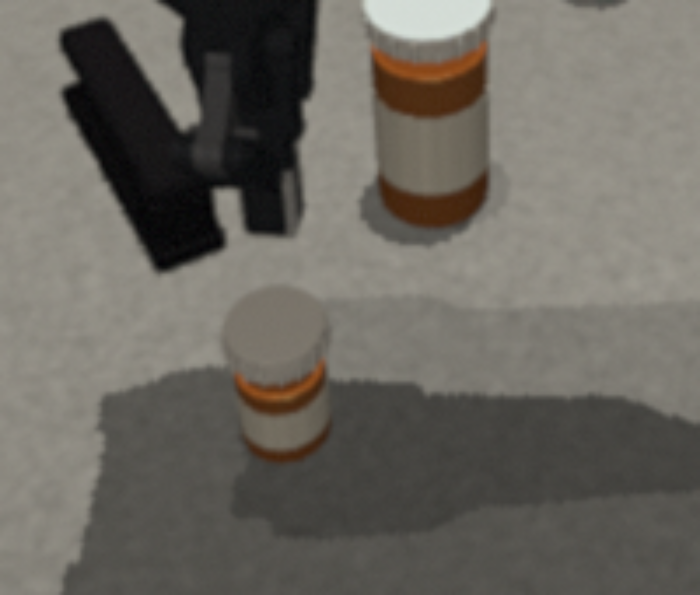

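```bash
python3 go.py short 0.067; python3 - <<'E'
from workcell import bot
import cv2,numpy as np
from h import *
s=bot.observe();print(s["position"],s["grip_width"])
for n in("side","top"):
    f=bot.grab_frame(n);p=proj(f,s["position"]);print(n,p)
    u,v=p.astype(int);im=f["image"].copy();cv2.circle(im,(u,v),1,(255,0,0),-1)
    x0,y0=max(u-90,0),max(v-90,0)
    cv2.imwrite(f"pics/{n}2.png",cv2.resize(im[y0:y0+150,x0:x0+180,::-1],None,fx=4,fy=4));print(x0,y0)
f=bot.grab_frame("wrist");cv2.imwrite("pics/w2.png",f["image"][:,:,::-1]);print(f["K"],f["mount"])
E
```

```text
clk 3.275 pos [0.5539 0.1786 0.0837] rot [3.1414e+00 1.2000e-03 4.6270e-01] F [ 0.29 -0.14 -0.49] q [-0.22  0.61 -0.28  1.8   0.23  0.77 -1.72]
tool delta cm [ 0.17 -0.26  1.67]
[0.55385186 0.17862835 0.08370231] 0.00022746997950590884
side [198.77280627 300.97533243]
108 210
top [154.58607763 227.28121486]
64 137
[[334.88422008   0.         279.62338429]
 [  0.         334.88422008 209.15298498]
 [  0.           0.           1.        ]] [[-5.29078497e-05 -9.54230200e-01 -2.99073106e-01  7.54093874e-02]
 [ 9.99999744e-01 -2.63773248e-04  6.64695551e-04 -1.12704293e-03]
 [-7.13160054e-04 -2.99072994e-01  9.54229970e-01 -1.78084009e-01]
 [ 0.00000000e+00  0.00000000e+00  0.00000000e+00  1.00000000e+00]]
```

View pics/side2.png

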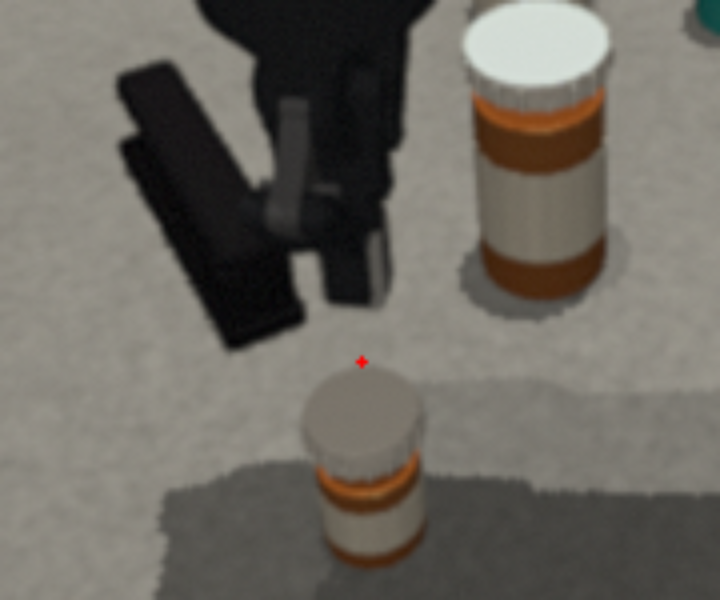

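View pics/top2.png

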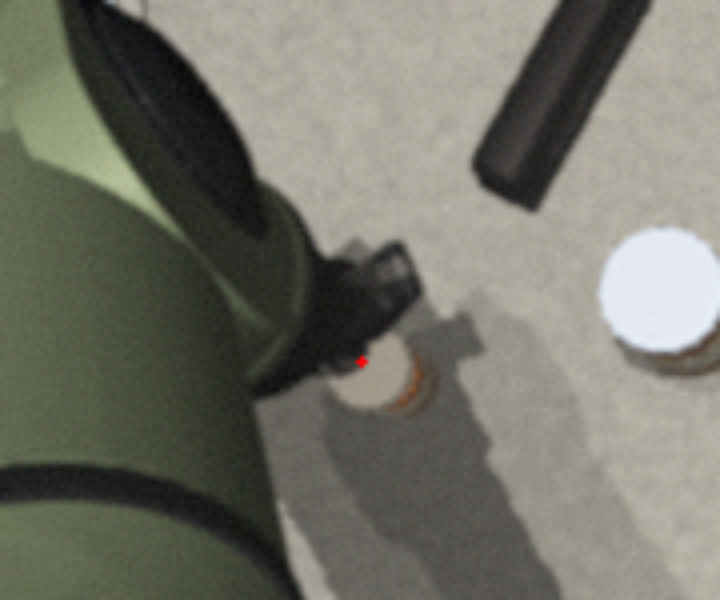

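View pics/w2.png

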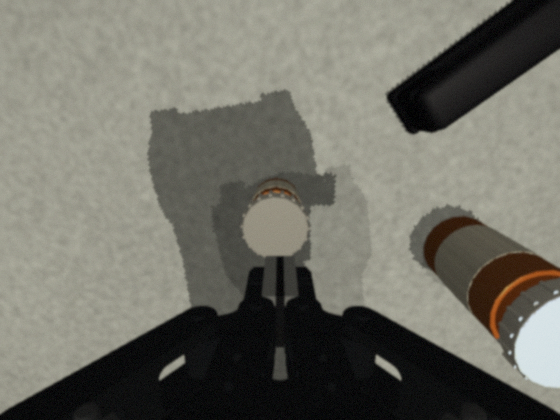

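```bash
python3 - <<'E'
from workcell import bot
import cv2,numpy as np
im=cv2.imread("pics/w2.png")[150:420,150:410]
im=cv2.convertScaleAbs(im,alpha=2.2,beta=25)
fr=np.linalg.inv(np.array([[-5.29078497e-05,-9.54230200e-01,-2.99073106e-01,7.54093874e-02],[9.99999744e-01,-2.63773248e-04,6.64695551e-04,-1.12704293e-03],[-7.13160054e-04,-2.99072994e-01,9.54229970e-01,-1.78084009e-01],[0,0,0,1]]))
o=cv2.resize(im,None,fx=2.2,fy=2.2,interpolation=cv2.INTER_CUBIC)
for z in(0,-.01,-.02,-.03,-.04):
  for x in(-.011,0,.011):
    c=fr@[x,0,z,1];u=279.6+334.88*c[0]/c[2];v=209.15+334.88*c[1]/c[2]
    print(x,z,round(u,1),round(v,1))
    cv2.circle(o,(int((u-150)*2.2),int((v-150)*2.2)),2,(0,0,255) if x==0 else (0,255,0) if x>0 else (255,0,0),-1)
cv2.imwrite("pics/w3.png",o)
E
```

```text
-0.011 0 281.3 259.1
0 0 281.3 241.7
0.011 0 281.4 223.7
-0.011 -0.01 281.4 267.0
0 -0.01 281.5 248.9
0.011 -0.01 281.5 230.0
-0.011 -0.02 281.5 275.8
0 -0.02 281.6 256.8
0.011 -0.02 281.6 237.1
-0.011 -0.03 281.7 285.6
0 -0.03 281.7 265.7
0.011 -0.03 281.7 245.0
-0.011 -0.04 281.8 296.6
0 -0.04 281.8 275.7
0.011 -0.04 281.9 253.9
```

View pics/w3.png

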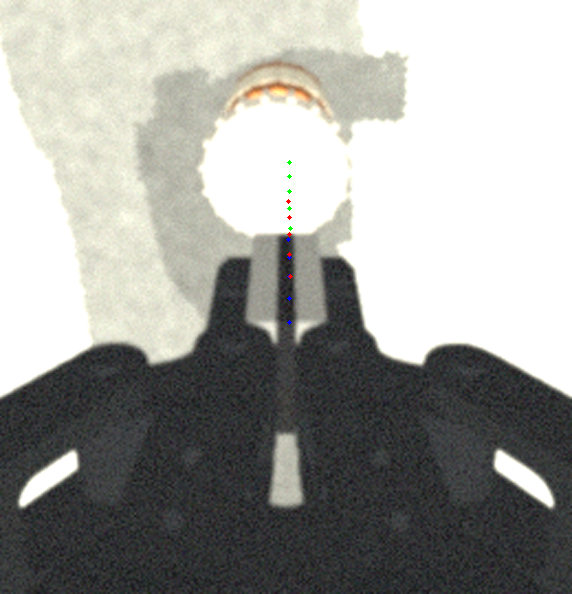

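```bash
python3 - <<'E'
from workcell import bot
import cv2,numpy as np
from scipy.spatial.transform import Rotation as Ro
s=bot.observe();R=Ro.from_euler("xyz",s["tool_rot"]).as_matrix();p=s["position"]
print(s["clock"],p,s["tool_rot"])
f=bot.grab_frame("side")
im=f["image"][230:310,150:250];im=cv2.convertScaleAbs(im,alpha=3,beta=20)
o=cv2.resize(im[:,:,::-1],None,fx=7,fy=7,interpolation=cv2.INTER_CUBIC)
K=f["K"]
def pr(t):
    X=p+R@np.array(t);c=K@(f["R"]@X+f["t"]);c=c[:2]/c[2];return c
for z in(0,-.02,-.04,-.06):
  for x,col in((-.011,(255,0,0)),(0,(0,0,255)),(.011,(0,255,0))):
    for y in (-.008,.008):
      c=pr((x,y,z));cv2.circle(o,(int((c[0]-150)*7),int((c[1]-230)*7)),3,col,-1)
cv2.imwrite("pics/s3.png",o)
f2=f;C=-f["R"].T@f["t"];print("side cam in tool",R.T@(C-p))
E
```

```text
3.425 [0.55466723 0.17953257 0.08480549] [ 3.14126826e+00 -1.35080568e-03  4.63194233e-01]
side cam in tool [-0.14042135 -0.42646967 -0.46774647]
```

View pics/s3.png

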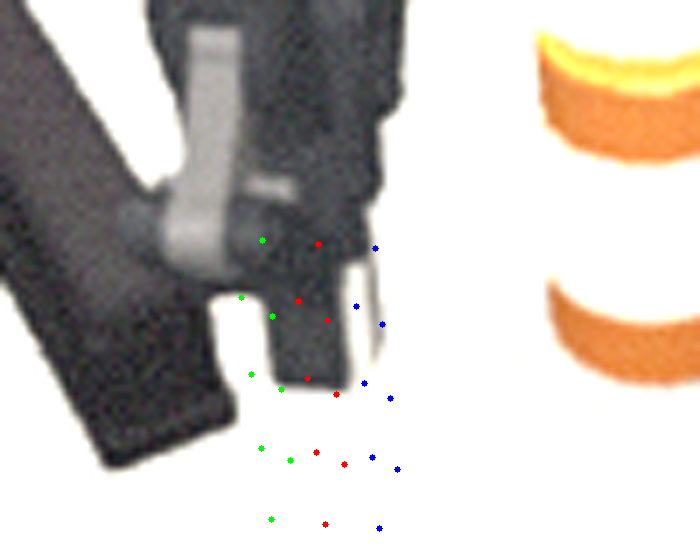

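The wrist view puts the cap where I measured it. The drawn fingertips end about 20 mm short of the reported TCP, so I'll use the force reading rather than z to find contact. I'll descend slowly.

Request:
servo_tool(rows=[[[0, -0.2, 0.2, 0, 0, 0], [0, 0, 0.2, 0, 0, 0], [0, 0, 0.2, 0, 0, 0], [0, 0, 0.2, 0, 0, 0], [0, 0, 0.2, 0, 0, 0]]])

```text
clock: 4.1
position: [0.5531, 0.1816, 0.0735]
tool_rot: [-3.142, 0.0, 0.464]
force: [0.4, -0.1, 0.5]
grip_width: -0.0002
```

Request:
servo_tool(rows=[[[0, 0, 0.2, 0, 0, 0], [0, 0, 0.2, 0, 0, 0], [0, 0, 0.2, 0, 0, 0]]])

```text
clock: 4.47
position: [0.5532, 0.1816, 0.0675]
tool_rot: [-3.142, 0.0, 0.464]
force: [0.2, -0.2, -0.1]
grip_width: -0.0003
```

Request:
servo_tool(rows=[[[0, 0, 0.2, 0, 0, 0], [0, 0, 0.2, 0, 0, 0], [0, 0, 0.2, 0, 0, 0]]])

```text
clock: 4.85
position: [0.5531, 0.1816, 0.0616]
tool_rot: [-3.142, 0.0, 0.464]
force: [-0.4, 0.8, -0.1]
grip_width: -0.0003
```

```bash
python3 go.py short 0.067; python3 - <<'E'
from workcell import bot
import cv2
f=bot.grab_frame("side");im=f["image"][250:350,140:260]
cv2.imwrite("pics/s4.png",cv2.resize(cv2.convertScaleAbs(im[:,:,::-1],alpha=2),None,fx=5,fy=5))
E
```

```text
clk 4.85 pos [0.5531 0.1816 0.0616] rot [-3.1415e+00  1.0000e-04  4.6380e-01] F [-0.43  0.76 -0.09] q [-0.23  0.64 -0.27  1.81  0.24  0.72 -1.74]
tool delta cm [ 0.1   0.04 -0.54]
```

View pics/s4.png

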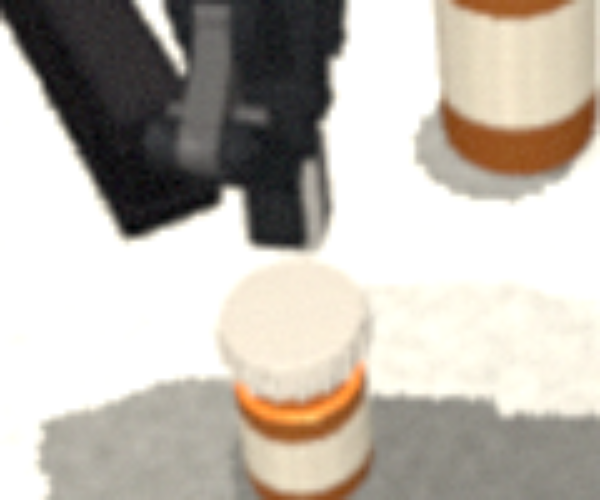

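Request:
servo_tool(rows=[[[0, 0, 0.2, 0, 0, 0], [0, 0, 0.2, 0, 0, 0], [0, 0, 0.2, 0, 0, 0], [0, 0, 0.2, 0, 0, 0]]])

```text
clock: 5.4
position: [0.5532, 0.1816, 0.0536]
tool_rot: [-3.142, 0.0, 0.464]
force: [-1.0, 0.7, 0.1]
grip_width: -0.0002
```

Request:
servo_tool(rows=[[[0, 0, 0.2, 0, 0, 0], [0, 0, 0.2, 0, 0, 0]]])

```text
clock: 5.65
position: [0.5532, 0.1817, 0.0496]
tool_rot: [-3.142, 0.0, 0.464]
force: [-0.1, -0.2, -0.7]
grip_width: -0.0
```

```bash
python3 go.py short 0.067; python3 - <<'E'
from workcell import bot
import cv2,numpy as np
f=bot.grab_frame("side");im=f["image"][250:350,140:260]
a=cv2.resize(cv2.convertScaleAbs(im[:,:,::-1],alpha=2),None,fx=3.3,fy=3.3)
f=bot.grab_frame("wrist");im=f["image"][150:350,180:380]
b=cv2.resize(cv2.convertScaleAbs(im[:,:,::-1],alpha=1.5),(330,330))
cv2.imwrite("pics/s5.png",np.hstack([a,b]))
E
```

```text
clk 5.65 pos [0.5532 0.1817 0.0496] rot [-3.1416  0.      0.4638] F [-0.05 -0.17 -0.67] q [-0.23  0.66 -0.27  1.82  0.25  0.7  -1.75]
tool delta cm [ 0.09  0.04 -1.74]
```

View pics/s5.png

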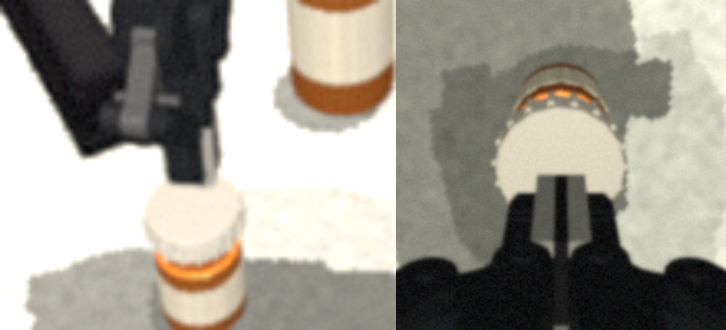

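Request:
servo_tool(rows=[[[0.1, 0, 0.2, 0, 0, 0], [0, 0, 0.2, 0, 0, 0]]])

```text
clock: 6.0
position: [0.5542, 0.1821, 0.0456]
tool_rot: [-3.142, -0.0, 0.464]
force: [1.0, -0.2, -0.1]
grip_width: -0.0004
```

Request:
servo_tool(rows=[[[0, 0, 0.2, 0, 0, 0], [0, 0, 0.2, 0, 0, 0]]])

```text
clock: 6.25
position: [0.554, 0.1821, 0.0415]
tool_rot: [-3.142, 0.0, 0.464]
force: [-0.1, -0.3, -0.8]
grip_width: 0.0001
```

Request:
servo_tool(rows=[[[0, 0, 0.2, 0, 0, 0], [0, 0, 0.2, 0, 0, 0]]])

```text
clock: 6.5
position: [0.554, 0.1821, 0.0376]
tool_rot: [-3.142, 0.0, 0.464]
force: [1.1, 0.3, 0.5]
grip_width: -0.0002
```

```bash
python3 go.py short 0.067; python3 - <<'E'
from workcell import bot
import cv2,numpy as np
f=bot.grab_frame("side");im=f["image"][250:350,140:260]
a=cv2.resize(cv2.convertScaleAbs(im[:,:,::-1],alpha=2),None,fx=3.3,fy=3.3)
f=bot.grab_frame("wrist");im=f["image"][150:350,180:380]
b=cv2.resize(cv2.convertScaleAbs(im[:,:,::-1],alpha=1.5),(330,330))
cv2.imwrite("pics/s6.png",np.hstack([a,b]))
E
```

```text
clk 6.5 pos [0.554  0.1821 0.0376] rot [-3.1416e+00  1.0000e-04  4.6370e-01] F [1.07 0.29 0.45] q [-0.24  0.67 -0.26  1.82  0.26  0.68 -1.75]
tool delta cm [-0.    0.04 -2.94]
```

View pics/s6.png

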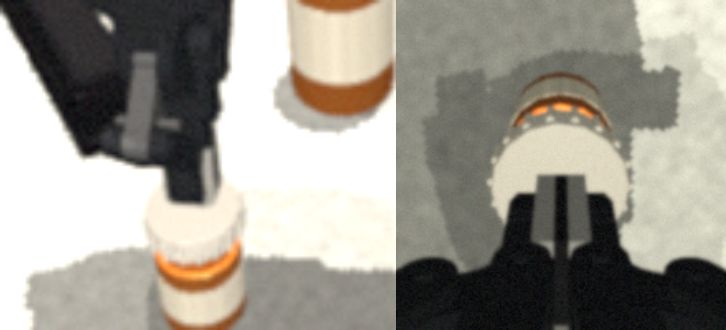

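Request:
servo_tool(rows=[[[0, 0, 0.2, 0, 0, 0], [0, 0, 0.2, 0, 0, 0]]])

```text
clock: 6.85
position: [0.5541, 0.1821, 0.0336]
tool_rot: [-3.142, -0.0, 0.464]
force: [0.3, -0.3, -0.3]
grip_width: 0.0003
```

Request:
servo_tool(rows=[[[0, 0, 0.2, 0, 0, 0], [0, 0, 0.2, 0, 0, 0]]])

```text
clock: 7.1
position: [0.5541, 0.1821, 0.0297]
tool_rot: [3.142, -0.0, 0.464]
force: [-1.5, 0.2, 3.6]
grip_width: -0.0001
```

Contact: the force rises to about 4 N near TCP z ≈ 0.031, so the physical tip is about 35 mm behind the reported TCP. I'll keep pressing.

Request:
servo_tool(rows=[[[0, 0, 0.2, 0, 0, 0], [0, 0, 0.2, 0, 0, 0]]])

```text
clock: 7.35
position: [0.5541, 0.1821, 0.0256]
tool_rot: [-3.142, -0.0, 0.464]
force: [-1.3, -0.3, 4.8]
grip_width: 0.0002
```

Request:
servo_tool(rows=[[[0, 0, 0.2, 0, 0, 0], [0, 0, 0.2, 0, 0, 0]]])

```text
clock: 7.6
position: [0.5541, 0.1821, 0.0216]
tool_rot: [-3.142, -0.0, 0.464]
force: [-0.0, -0.1, 2.5]
grip_width: -0.0003
```

Request:
servo_tool(rows=[[[0, 0, 0.2, 0, 0, 0]]])

```text
clock: 7.72
position: [0.5542, 0.1821, 0.0197]
tool_rot: [3.142, -0.0, 0.464]
force: [-1.1, -0.4, 9.2]
grip_width: 0.0002
```

Request:
servo_tool(rows=[[[0, 0, 0.1, 0, 0, 0], [0, 0, 0, 0, 0, 0]]])

```text
clock: 7.98
position: [0.5542, 0.1822, 0.0189]
tool_rot: [3.142, -0.0, 0.464]
force: [-1.5, 0.1, 9.2]
grip_width: -0.0002
```

```bash
python3 - <<'E'
from workcell import bot
import cv2,numpy as np
s=bot.observe();print(s["position"],s["force"])
f=bot.grab_frame("side");im=f["image"][250:350,140:260]
cv2.imwrite("pics/s7.png",cv2.resize(cv2.convertScaleAbs(im[:,:,::-1],alpha=2),None,fx=5,fy=5))
E
```

```text
[0.55417018 0.1821503  0.01890262] [-1.51025194  0.06947006  9.17024776]
```

View pics/s7.png

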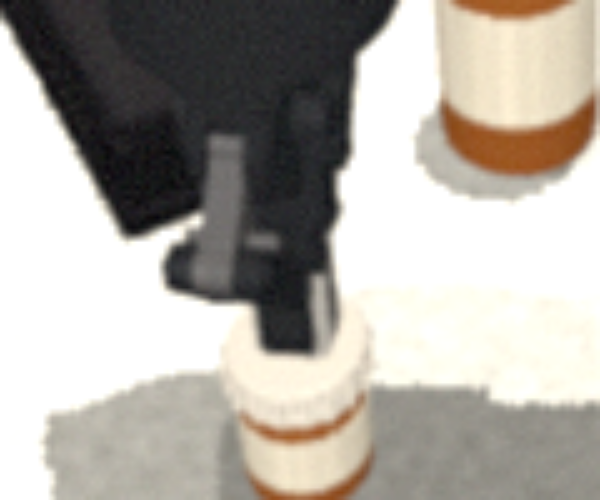

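The short cap has bottomed: force is past 5 N and its neck gap has closed in the picture. Now I'll lift clear and go to the middle vial.

Request:
servo_tool(rows=[[[0, 0, -0.5, 0, 0, 0], [0, 0, -1.5, 0, 0, 0], [0, 0, -3.5, 0, 0, 0], [0, 0, -4, 0, 0, 0], [0, 0, -4, 0, 0, 0]]])

```text
clock: 8.65
position: [0.5539, 0.1821, 0.1557]
tool_rot: [-3.141, -0.0, 0.464]
force: [0.5, -0.5, 0.5]
grip_width: 0.0
```

```bash
python3 go.py mid 0.16; python3 - <<'E'
from workcell import bot
import cv2,numpy as np
f=bot.grab_frame("side");im=f["image"][250:370,120:260]
cv2.imwrite("pics/s8.png",cv2.resize(cv2.convertScaleAbs(im[:,:,::-1],alpha=2),None,fx=4,fy=4))
E
```

```text
clk 8.65 pos [0.5539 0.1821 0.1557] rot [-3.1415e+00 -2.0000e-04  4.6390e-01] F [ 0.49 -0.53  0.48] q [-0.2   0.51 -0.31  1.74  0.19  0.91 -1.69]
tool delta cm [-21.19  32.96  -0.44]
```

View pics/s8.png

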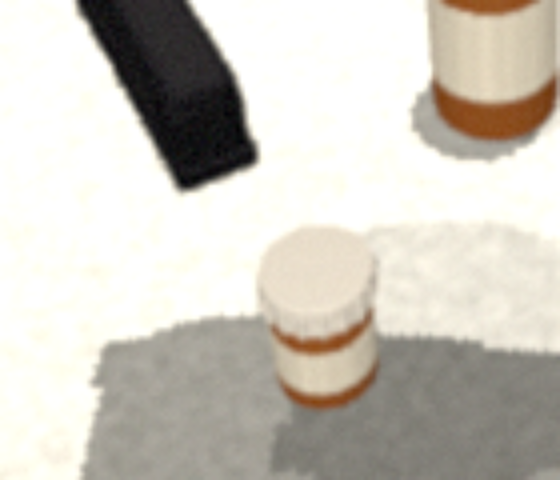

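Short cap is home and the vial still stands at its spot, with cap centre around crop (318,270). Next, to the middle.

Request:
servo_tool(rows=[[[-1, 1.6, -0.2, 0, 0, 0], [-2, 3.1, -0.2, 0, 0, 0], [-2.5, 3.9, 0, 0, 0, 0], [-2.5, 3.9, 0, 0, 0, 0], [-2.5, 3.9, 0, 0, 0, 0]]])

```text
clock: 9.32
position: [0.5324, -0.014, 0.1573]
tool_rot: [-3.141, 0.001, 0.463]
force: [0.6, 0.4, -0.8]
grip_width: -0.0003
```

Request:
servo_tool(rows=[[[-2.5, 3.9, 0, 0, 0, 0], [-2.5, 3.9, 0, 0, 0, 0], [-2.5, 3.9, 0, 0, 0, 0], [-2, 3.1, 0, 0, 0, 0], [-1.2, 1.8, 0, 0, 0, 0]]])

```text
clock: 9.95
position: [0.5104, -0.2107, 0.1571]
tool_rot: [-3.141, 0.001, 0.461]
force: [0.1, -0.7, 0.7]
grip_width: 0.0001
```

Request:
servo_tool(rows=[[[0, 0, 0, 0, 0, 0], [0, 0, 0, 0, 0, 0]]])

```text
clock: 10.2
position: [0.5117, -0.2073, 0.1575]
tool_rot: [-3.141, 0.0, 0.464]
force: [-0.5, -0.2, 0.1]
grip_width: -0.0001
```

```bash
python3 go.py mid 0.065
```

```text
clk 10.2 pos [ 0.5117 -0.2073  0.1575] rot [-3.1409e+00  3.0000e-04  4.6400e-01] F [-0.48 -0.2   0.14] q [ 0.46  0.46 -0.24  1.82  0.14  0.87 -0.96]
tool delta cm [0.01 0.03 9.25]
```

Request:
servo_tool(rows=[[[0, 0, 3, 0, 0, 0], [0, 0, 3, 0, 0, 0], [0, 0, 2.2, 0, 0, 0], [0, 0, 1, 0, 0, 0], [0, 0, 0, 0, 0, 0]]])

```text
clock: 10.82
position: [0.512, -0.2073, 0.0655]
tool_rot: [-3.141, 0.0, 0.465]
force: [-0.2, 1.0, 0.1]
grip_width: 0.0001
```

```bash
python3 go.py mid 0.0575; python3 - <<'E'
from workcell import bot
import cv2,numpy as np
f=bot.grab_frame("side");im=f["image"][130:250,280:400]
a=cv2.resize(cv2.convertScaleAbs(im[:,:,::-1],alpha=2),(380,380))
f=bot.grab_frame("wrist");im=f["image"][120:320,180:380]
b=cv2.resize(cv2.convertScaleAbs(im[:,:,::-1],alpha=1.5),(380,380))
cv2.imwrite("pics/m1.png",np.hstack([a,b]))
E
```

```text
clk 10.825 pos [ 0.512  -0.2073  0.0655] rot [-3.1409e+00  4.0000e-04  4.6460e-01] F [-0.25  0.99  0.07] q [ 0.44  0.59 -0.22  1.89  0.19  0.68 -1.  ]
tool delta cm [-0.03  0.01  0.8 ]
```

View pics/m1.png

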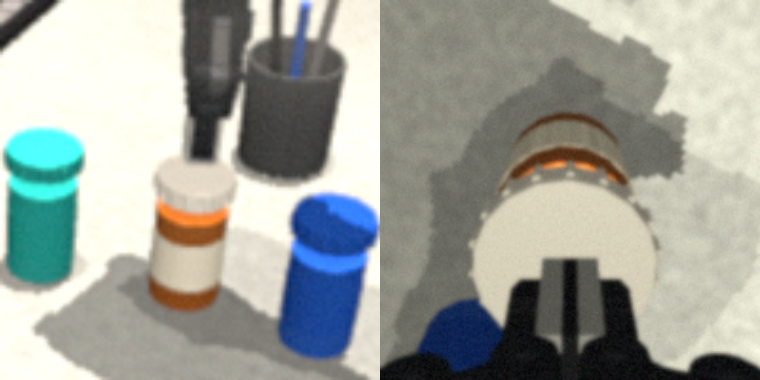

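The tip (570,260) sits above the white cap of the amber middle vial, close to the cap centre (565,265), with teal and blue well clear. Pressing slowly.

Request:
servo_tool(rows=[[[0, 0, 0.2, 0, 0, 0], [0, 0, 0.2, 0, 0, 0], [0, 0, 0.2, 0, 0, 0], [0, 0, 0.2, 0, 0, 0], [0, 0, 0.2, 0, 0, 0]]])

```text
clock: 11.55
position: [0.5121, -0.2079, 0.0556]
tool_rot: [-3.142, 0.0, 0.464]
force: [0.1, 0.7, 3.3]
grip_width: 0.0
```

Request:
servo_tool(rows=[[[0, 0, 0.2, 0, 0, 0], [0, 0, 0.2, 0, 0, 0], [0, 0, 0.2, 0, 0, 0]]])

```text
clock: 11.92
position: [0.5121, -0.2079, 0.0496]
tool_rot: [3.142, -0.0, 0.464]
force: [-0.6, 0.6, 3.2]
grip_width: 0.0003
```

Request:
servo_tool(rows=[[[0, 0, 0.15, 0, 0, 0], [0, 0, 0.15, 0, 0, 0]]])

```text
clock: 12.18
position: [0.5121, -0.2079, 0.0467]
tool_rot: [3.142, -0.0, 0.464]
force: [-1.9, 0.6, 6.1]
grip_width: 0.0001
```

Request:
servo_tool(rows=[[[0, 0, 0.15, 0, 0, 0], [0, 0, 0, 0, 0, 0]]])

```text
clock: 12.42
position: [0.5122, -0.2079, 0.0453]
tool_rot: [3.141, -0.0, 0.464]
force: [-1.8, -0.3, 8.9]
grip_width: 0.0001
```

Request:
servo_tool(rows=[[[0, 0, 0.1, 0, 0, 0], [0, 0, 0, 0, 0, 0]]])

```text
clock: 12.68
position: [0.5123, -0.208, 0.0446]
tool_rot: [3.141, -0.0, 0.464]
force: [-2.3, 0.2, 10.4]
grip_width: 0.0002
```

Request:
servo_tool(rows=[[[0, 0, -0.5, 0, 0, 0], [0, 0, -1.5, 0, 0, 0], [0, 0, -3.5, 0, 0, 0], [0, 0, -3.5, 0, 0, 0], [0, 0, -3, 0, 0, 0]]])

```text
clock: 13.3
position: [0.5122, -0.2079, 0.1663]
tool_rot: [3.141, -0.001, 0.464]
force: [0.1, -0.1, -0.2]
grip_width: 0.0001
```

```bash
python3 go.py tall 0.16; python3 - <<'E'
from workcell import bot
import cv2,numpy as np
f=bot.grab_frame("side");im=f["image"][130:250,280:400]
cv2.imwrite("pics/m2.png",cv2.resize(cv2.convertScaleAbs(im[:,:,::-1],alpha=2),None,fx=4,fy=4))
E
```

```text
clk 13.3 pos [ 0.5122 -0.2079  0.1663] rot [ 3.141e+00 -7.000e-04  4.638e-01] F [ 0.06 -0.06 -0.15] q [ 0.46  0.45 -0.25  1.82  0.14  0.89 -0.96]
tool delta cm [ 17.08 -17.69   0.63]
```

View pics/m2.png

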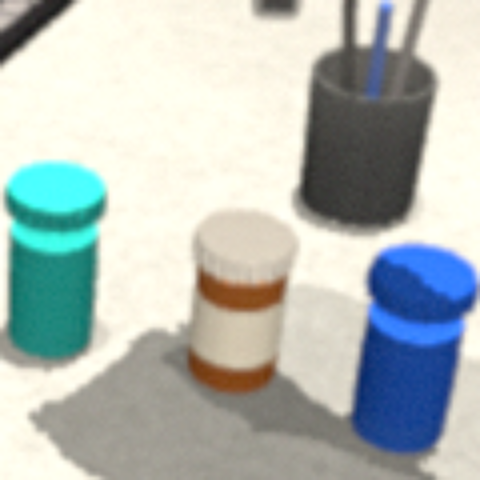

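The middle cap is home: the bright neck ring is gone at crop (243,280) and the vial stands in place. On to the tall one.

Request:
servo_tool(rows=[[[1.5, -1.6, 0, 0, 0, 0], [3.2, -3.3, 0, 0, 0, 0], [3.2, -3.3, 0, 0, 0, 0], [3.2, -3.3, 0, 0, 0, 0], [3, -3.1, 0, 0, 0, 0]]])

```text
clock: 13.98
position: [0.5732, -0.0126, 0.1648]
tool_rot: [3.141, -0.0, 0.464]
force: [0.2, 0.0, 0.2]
grip_width: 0.0002
```

Request:
servo_tool(rows=[[[2, -2.1, 0, 0, 0, 0], [1, -1, 0, 0, 0, 0], [0, 0, 0, 0, 0, 0], [0, 0, 0, 0, 0, 0]]])

```text
clock: 14.48
position: [0.5856, 0.0253, 0.1643]
tool_rot: [3.141, 0.0, 0.462]
force: [-1.0, -0.5, 0.3]
grip_width: -0.0001
```

```bash
python3 go.py tall 0.093
```

```text
clk 14.475 pos [0.5856 0.0253 0.1643] rot [3.1411e+00 5.0000e-04 4.6220e-01] F [-0.99 -0.54  0.31] q [ 0.06  0.51 -0.28  1.73  0.17  0.93 -1.4 ]
tool delta cm [ 0.08 -0.12  7.13]
```

Request:
servo_tool(rows=[[[0.1, -0.1, 2.5, 0, 0, 0], [0, 0, 2.5, 0, 0, 0], [0, 0, 1.5, 0, 0, 0], [0, 0, 0.5, 0, 0, 0], [0, 0, 0, 0, 0, 0]]])

```text
clock: 15.1
position: [0.5864, 0.028, 0.0945]
tool_rot: [3.141, -0.0, 0.463]
force: [-1.1, 0.5, 0.2]
grip_width: -0.0001
```

```bash
python3 go.py tall 0.0855; python3 - <<'E'
from workcell import bot
import cv2,numpy as np
f=bot.grab_frame("side");im=f["image"][160:300,180:320]
a=cv2.resize(cv2.convertScaleAbs(im[:,:,::-1],alpha=2),(380,380))
f=bot.grab_frame("wrist");im=f["image"][120:320,180:380]
b=cv2.resize(cv2.convertScaleAbs(im[:,:,::-1],alpha=1.5),(380,380))
cv2.imwrite("pics/t1.png",np.hstack([a,b]))
E
```

```text
clk 15.1 pos [0.5864 0.028  0.0945] rot [ 3.1415e+00 -1.0000e-04  4.6350e-01] F [-1.06  0.5   0.23] q [ 0.04  0.6  -0.27  1.78  0.21  0.79 -1.44]
tool delta cm [-0.11  0.09  0.9 ]
```

View pics/t1.png

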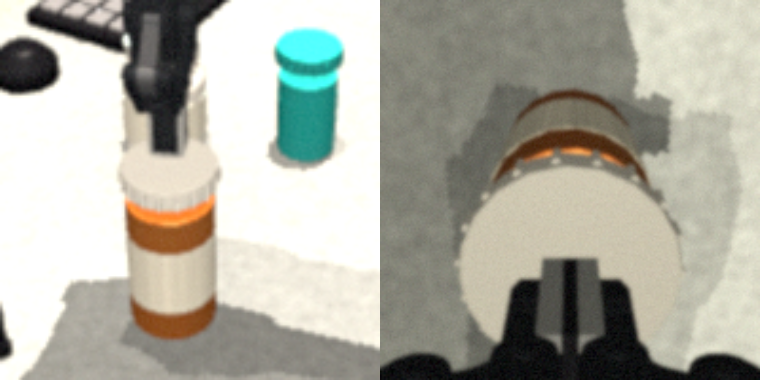

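The tip (570,260) is just above the tall cap's centre (570,268). Pressing.

Request:
servo_tool(rows=[[[-0.1, 0.1, 0.2, 0, 0, 0], [0, 0, 0.2, 0, 0, 0], [0, 0, 0.2, 0, 0, 0], [0, 0, 0.2, 0, 0, 0], [0, 0, 0.2, 0, 0, 0]]])

```text
clock: 15.82
position: [0.5859, 0.0269, 0.0841]
tool_rot: [-3.142, -0.0, 0.464]
force: [-1.4, -0.8, 2.8]
grip_width: -0.0002
```

Request:
servo_tool(rows=[[[0, 0, 0.2, 0, 0, 0], [0, 0, 0.2, 0, 0, 0], [0, 0, 0.2, 0, 0, 0]]])

```text
clock: 16.2
position: [0.5859, 0.0269, 0.0781]
tool_rot: [3.142, -0.0, 0.464]
force: [0.6, 0.2, 3.2]
grip_width: -0.0003
```

Request:
servo_tool(rows=[[[0, 0, 0.2, 0, 0, 0], [0, 0, 0.2, 0, 0, 0]]])

```text
clock: 16.45
position: [0.5859, 0.027, 0.0742]
tool_rot: [3.142, -0.0, 0.464]
force: [-0.9, 1.0, 7.2]
grip_width: -0.0002
```

Request:
servo_tool(rows=[[[0, 0, 0.15, 0, 0, 0], [0, 0, 0, 0, 0, 0]]])

```text
clock: 16.7
position: [0.586, 0.027, 0.0729]
tool_rot: [3.141, -0.0, 0.464]
force: [-1.9, -0.4, 9.5]
grip_width: 0.0002
```

Request:
servo_tool(rows=[[[0, 0, -0.5, 0, 0, 0], [0, 0, -1.5, 0, 0, 0], [0, 0, -3.5, 0, 0, 0], [0, 0, -3.5, 0, 0, 0], [0, 0, -3, 0, 0, 0]]])

```text
clock: 17.32
position: [0.5859, 0.0269, 0.1948]
tool_rot: [3.141, -0.001, 0.464]
force: [-0.6, 0.0, -1.2]
grip_width: -0.0001
```

Request:
servo_tool(rows=[[[-2, 2, 0, 0, 0, 0], [-3, 3, 0, 0, 0, 0], [-3, 3, 0, 0, 0, 0], [-2, 2, 0, 0, 0, 0], [0, 0, 0, 0, 0, 0]]])

```text
clock: 17.95
position: [0.5405, -0.1096, 0.1934]
tool_rot: [3.141, 0.0, 0.46]
force: [1.4, 0.1, 0.8]
grip_width: -0.0001
```

```bash
python3 - <<'E'
from workcell import bot
import cv2,numpy as np
from h import *
s=bot.observe();print(s["clock"],s["position"],s["force"])
f=bot.grab_frame("side");im=f["image"][130:370,140:420]
cv2.imwrite("pics/e1.png",cv2.resize(cv2.convertScaleAbs(im[:,:,::-1],alpha=1.8),None,fx=2.5,fy=2.5))
f=bot.grab_frame("top");im=f["image"]
cv2.imwrite("pics/e2.png",cv2.resize(im[:,:,::-1],(784,588)))
for n,uv,z in(("short",(155.6,228.3),.056),("mid",(350.6,249.8),.082),("tall",(229,208.8),.11)):
    pass
E
```

```text
17.95 [ 0.54050006 -0.10955916  0.19342456] [1.39570911 0.11682628 0.81770093]
```

View pics/e1.png

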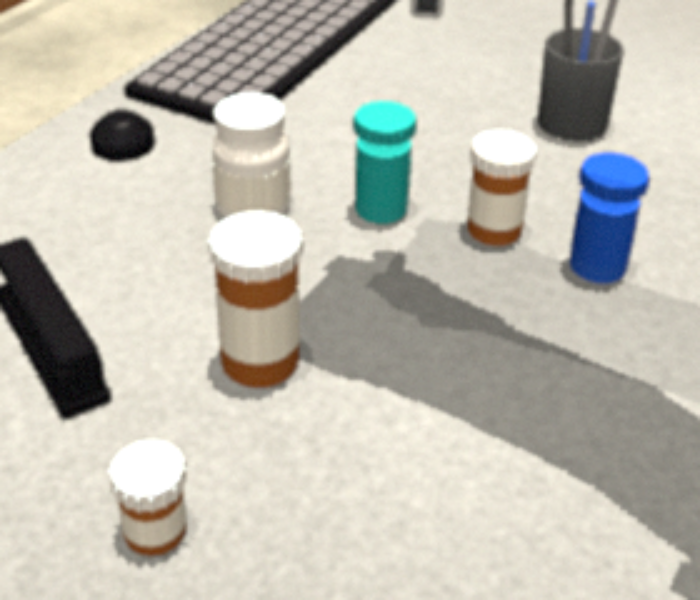

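View pics/e2.png

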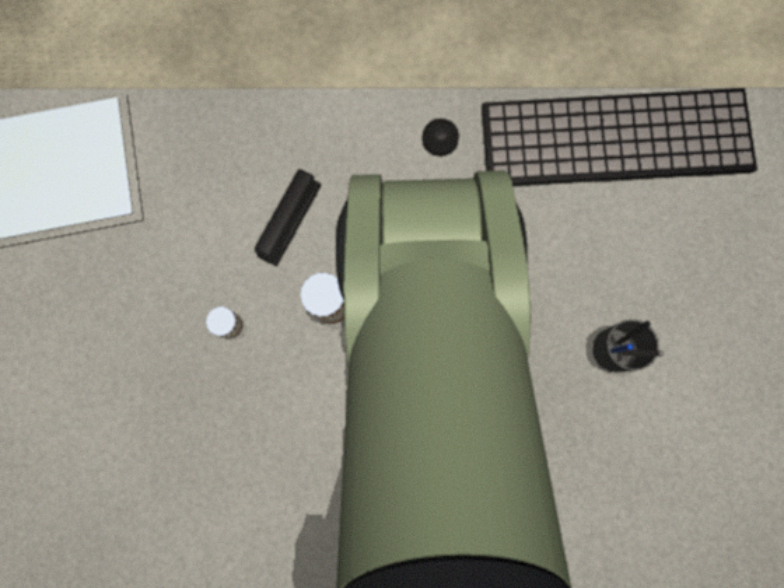

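All three caps sit flush (short (148,470), middle (503,150), tall (256,240) in the side crop). The vials are upright where they stood, the bystanders haven't moved, and the arm is clear.

Request:
servo_tool(rows=[[[0, 0, 0, 0, 0, 0], [0, 0, 0, 0, 0, 0]]])

```text
clock: 18.3
position: [0.5414, -0.1065, 0.1927]
tool_rot: [-3.141, -0.0, 0.465]
force: [-0.5, 0.6, 0.0]
grip_width: -0.0002
```

```bash
python3 -c "
from workcell import bot
print(bot.job_done())"
```

```text
the job is handed in; nothing more can be done
None
```

I pressed all three caps home with the shut fingertips, in order: short, then middle, then tall. I handed the job in at about 18.3 s of the 48 s allowed; it gave no verdict.

- **Caps:** each one slid at about 3–5 N, then the force rose at the stop. The highest readings were 9.2 N on the short cap, 10.4 N on the middle and 9.5 N on the tall.
- **Last pictures:** the side view shows the neck gap closed on all three. The vials are upright in their places, and the jar, stapler and pen cup look unmoved. The arm was clear, with about 0 N on the tool. In the last top view the arm hid the middle vial and the jar, so those two were checked only from the side.
- **One disagreement:** contact came with the reported tool point about 35 mm below the cap tops, so the shut fingertips really end that far behind it. I found contact by force and pictures instead of the reported height.

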